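# Weigh two charcoal sticks and put the denser one away in the tilt-out bin

### The job

The two short polishing charcoals look alike, but one is denser: first set one on each pan of the balance, let go and see which side drops. Then tip the tilt-out bin all the way forward by the fin on its front, put the stick whose side dropped into it and push the bin back until it clicks shut. Leave the lighter stick lying on its pan, and leave the sanding block, the long charcoal and the spatula where they are.

Things in the scene. Friction and masses are not known exactly. Their poses are not given: they have to be found in the camera images.
- stick_one: short black charcoal stick, 25 x 47 x 20 mm (x, y, z of its own frame), lying flat on the table; origin at the centre of its underside. Its weight is hidden: about 20 or about 40 g
- stick_two: the other short black charcoal stick, same look and size (25 x 47 x 20 mm), origin at the centre of its underside; one of the two weighs about twice as much as the other, and which one can be told only on the balance
- balance: fixed rocker balance: dark wooden foot 95 x 75 x 10 mm, two steel cheeks up to 64 mm, steel beam lying along its y axis on a pivot 58 mm above the table; origin at the centre of the foot's underside
- pan_left (a point): centre of the floor of the balance pan at the beam's +y end, 88 mm from the pivot and 66 mm above the table when level; pan of 56 mm (across the beam) by 70 mm (along the beam) inside, rim 5 mm high above its floor. Its axes turn with the beam
- pan_right (a point): the same for the pan at the beam's -y end
- beam (a joint): tilt of the balance beam, rad, 0 level, stops at -0.24 and 0.24; positive when the +y (left) pan is down. A soft spring brings it to about level when empty or evenly loaded; the lighter stick alone on a pan tips it about 0.15, the heavier stick alone tips it to the stop, and with one stick on each pan it settles about 0.15 to 0.24 down on the heavier side within half a second
- bin_unit: fixed wooden housing of the tilt-out bin, 110 mm deep, 142 mm wide and 164 mm high, front facing its own -x; origin at the centre of its underside. Its roof (underside 154 mm, top 164 mm above the table) overhangs the front by 27 mm and hides the fin from straight above, so that the fingers must come in leaning: tilted about 40 degrees, pointing down and into the front. It is screwed down
- bin_hinge (a point): middle of the bin's bottom pivot line, 55 mm in front of the housing's origin (local x = -0.055) and 18 mm above the table; the pivot line runs along the housing's y
- fin (a point): point in the upright steel fin on the bin front by which it is pulled, 20 mm out from the front face and 102 mm above the pivot line when shut; the fin is 10 mm thick (along y), 24 mm high and stands out 37 mm from the face. Axes as bin_in
- bin_in (a point): centre of the bin's inner floor (43 mm behind and 3 mm above the pivot line when shut). Its axes turn with the bin: x to the rear, z up along the front board. Inside the bin is 71 mm deep (x), 102 mm wide (y); side and rear walls end 61 mm above the floor, the front board (8 mm thick) 117 mm above it
- bin (a joint): angle of the bin, rad: 0 shut, 0.75 tipped fully forward (top towards the housing's -x). A sprung catch under the roof holds it shut; about 5 N at the fin pulls it out of or pushes it into the catch. Free of the catch, a weak spring keeps it open by itself; it clicks home from about 0.06
- sanding_block: grey wrapped sanding block, 48 x 74 x 28 mm, bystander; origin at the centre of its underside
- long_charcoal: longer charcoal stick, 22 x 60 x 18 mm, bystander, not to be weighed; origin at the centre of its underside
- spatula: long flat wooden spatula, 200 x 26 x 9 mm, bystander; origin at the centre of its underside
Not all that is in view belongs to the job. Leave any green or turquoise look-alike of the stick_two alone.

How it is judged:
On the way, in this order (a step that is already met when the one before it is completed fails the run):
1. the two short sticks lie on opposite pans, let go, and the beam has come to rest down on one side (beyond 0.06 rad) (contact force between each of stick_two, stick_one and the fingers below 0.02 N and (((x of stick_two in the frame of pan_left between -0.031 and 0.031 m and y of stick_two in the frame of pan_left between -0.038 and 0.038 m and z of stick_two in the frame of pan_left between -0.005 and 0.022 m) and (x of stick_one in the frame of pan_right between -0.031 and 0.031 m and y of stick_one in the frame of pan_right between -0.038 and 0.038 m and z of stick_one in the frame of pan_right between -0.005 and 0.022 m)) or ((x of stick_two in the frame of pan_right between -0.031 and 0.031 m and y of stick_two in the frame of pan_right between -0.038 and 0.038 m and z of stick_two in the frame of pan_right between -0.005 and 0.022 m) and (x of stick_one in the frame of pan_left between -0.031 and 0.031 m and y of stick_one in the frame of pan_left between -0.038 and 0.038 m and z of stick_one in the frame of pan_left between -0.005 and 0.022 m))) and (value of joint beam above 0.06 rad or value of joint beam below -0.06 rad) and velocity of joint beam between -0.15 and 0.15 rad/s), for 0.3 s.
2. the bin is tipped forward (beyond 0.6 rad) (value of joint bin above 0.6 rad), for 0.2 s.
3. one of the short sticks lies in the tipped bin, let go (value of joint bin above 0.4 rad and (((x of stick_two in the frame of bin_in between -0.042 and 0.042 m and y of stick_two in the frame of bin_in between -0.06 and 0.06 m and z of stick_two in the frame of bin_in between -0.006 and 0.065 m) and contact force between stick_two and the fingers below 0.02 N) or ((x of stick_one in the frame of bin_in between -0.042 and 0.042 m and y of stick_one in the frame of bin_in between -0.06 and 0.06 m and z of stick_one in the frame of bin_in between -0.006 and 0.065 m) and contact force between stick_one and the fingers below 0.02 N))), for 0.2 s.
At the end, for the whole second after the job is handed in: The bin is clicked shut (within 0.03 rad) with the heavier short stick inside it; the lighter short stick is alone on a pan of the balance, so that the beam stands off its stops (within 0.215 rad of level, where the heavier stick would drive it to 0.24) (value of joint bin below 0.03 rad and (((x of stick_two in the frame of bin_in between -0.042 and 0.042 m and y of stick_two in the frame of bin_in between -0.06 and 0.06 m and z of stick_two in the frame of bin_in between -0.006 and 0.065 m) and ((x of stick_one in the frame of pan_left between -0.031 and 0.031 m and y of stick_one in the frame of pan_left between -0.038 and 0.038 m and z of stick_one in the frame of pan_left between -0.005 and 0.022 m) or (x of stick_one in the frame of pan_right between -0.031 and 0.031 m and y of stick_one in the frame of pan_right between -0.038 and 0.038 m and z of stick_one in the frame of pan_right between -0.005 and 0.022 m))) or ((x of stick_one in the frame of bin_in between -0.042 and 0.042 m and y of stick_one in the frame of bin_in between -0.06 and 0.06 m and z of stick_one in the frame of bin_in between -0.006 and 0.065 m) and ((x of stick_two in the frame of pan_left between -0.031 and 0.031 m and y of stick_two in the frame of pan_left between -0.038 and 0.038 m and z of stick_two in the frame of pan_left between -0.005 and 0.022 m) or (x of stick_two in the frame of pan_right between -0.031 and 0.031 m and y of stick_two in the frame of pan_right between -0.038 and 0.038 m and z of stick_two in the frame of pan_right between -0.005 and 0.022 m)))) and value of joint beam between -0.215 and 0.215 rad); the robot touches nothing.
It fails at once if a bystander (sanding block, long charcoal or spatula) is moved more than 30 mm (distance of any of sanding_block, long_charcoal, spatula from where it was at the start of the episode above 0.03 m).
It also fails if it takes over 72 s, if anything falls off the work surface, if the arm or the gripper's body presses on something with over 40 N, if the wrist force passes 120 N, or if a joint passes its speed limit or range.

### The arm

A 6-joint arm with a two-finger parallel gripper is mounted at the origin on a cart in front of the work surface, level with it; the furniture and walls round the work are solid. World frame = base frame: x ahead of the robot, y to its left, z up, the work surface at z = 0. Lengths are in m, angles in rad, forces in N, time in s.
With the tool pointing down it reaches from about 0.35 to 0.85 m from the base axis. Payload 8.1 kg.
Tool frame: the origin (TCP) lies midway between the tips of the shut fingers; the grasp point (between the pads) lies robot.grip_depth behind it (robot.grip_depth is the distance from the TCP to the grasp point, in m); z points along the fingers, y is the line along which they close (so a half turn about z gives the same grasp; the last joint's range is limited). The gripper opens to 93 mm and grips with 3 to 60 N. Pads are 15 mm wide; open, the fingers measure 128 mm over their backs; the gripper's body (75 mm by 188 mm) begins 65 mm behind the grasp point.
Start: joints at [1.071, 0.13, 1.488, -0, 1.523, -0.085], TCP at [0.242, 0.549, 0.219] pointing down, gripper open.
Joint ranges: [-2.96, 2.96], [-0.89, 2.26], [0.02, 2.5], [-1.34, 4.48], [0, 2.73], [-2.66, 2.66]. Speed limits (rad/s): [2.39, 2.39, 2.79, 3.14, 3.14, 3.14].

### API

Orientations are given as a rotation vector (axis times angle).
In Python, from plant import robot gives the robot as it stands.
- The arm moves only by the tool carry_out, never from a script. Its argument "rows" is a list of rows, each a list of 6 numbers: the shift along the tool's x, y, z in m, then the turn, a rotation vector about the tool's x, y, z in degrees. A call has 1 to 12 rows; each row is the pose to reach, as a shift and turn from the pose commanded when the call began, along the tool's axes at that moment; what a row does not reach only later rows make up. A row lasts 1/8 s, in which the tool goes at most 62.5 mm and 10.7 degrees, less where a joint would pass 70% of its speed; a pose out of reach is approached as far as the arm can. A call with a gripper value outside its range is refused whole. "jaw" is the closure in counts, from 0 (fully open) to 255 (shut), set as the call begins (left out, the last holds). The fingers move at their own pace and stop on an object; "force" is the grip in N (left out, the last holds). Time passes only in rows, so rows that repeat a pose let the fingers close. It gives the time, the measured TCP pose, the force, the opening and the grip force at its end, in the units of the state.
- robot.read_state(): the state, without advancing time (a new reading comes with each control period).
- robot.read_camera(name): name is "side" or "top"; returns the picture (400x640x3 uint8, red, green, blue); there is no depth.
- robot.camera_model(name): a dict with "fx", "fy", "cx", "cy" (pixels), "R" (3x3) and "t" (3): a world point X has camera coordinates R X + t. Camera axes: x right, y down, z forward; pixel columns grow to the right and rows downward; lengths in m; the calibration is good to about 2 mm. A picture is of the moment at which its call begins. camera_model takes no time and is no camera call.
- robot.close_job(): hands the job in; it is judged then, once.
Trained networks look in the newest picture that a camera, given by its name, has taken for a name from the list of things; names that differ only in an ending like _2 or _b are one class to them, and where a whole thing is asked for, a point or a joint stands for the part that bears it (a point fixed in the world has none). Each returns a list of dicts, best first, with "conf" (0 to 1); they miss things now and then, are a little off and sometimes report something else, mostly with a low value. They report only what shows in the picture. A call takes as long as a camera call. They do not tell look-alikes from the thing itself.
- robot.outline_of(camera, target): "pixels" (400x640 bool, what is visible of it) and "pixel" ([column, row] in pixels, amid what is visible of it).
The state is a dict: "t": time; "q": joint angles; "dq": joint speeds; "joint_torque": joint torques, N m; "tool_pos": TCP position; "orientation": TCP orientation; "force": force on the tool from outside, world axes, zero at the start; "wrist_torque": the same for the moment, N m; "opening": finger opening in m; "gripper_force": force on a finger pad.
Only numpy, scipy, OpenCV 4.12 (cv2) and the standard library are available. Lean on these libraries where they do the work, as an engineer would, in place of code of your own. Each camera call takes 0.05 s, during which the arm holds its last target. There are 200 camera calls.

## Working session

There is one attempt and no reset: what is moved stays moved. The work goes in short steps, Python scripts to look and compute and a tool call to move; the robot and the scene stay as the last step left them, time stands still between calls to the robot, and variables do not carry over. Pictures are saved under pics/ and viewed, at most 10 in all, crops included, and the job is handed in when it is done.

Besides the shell and the picture viewer there is one more tool, called after "Call:" as name(argument=value, ...) on one line, values as JSON. carry_out: Moves the arm, as the interface text tells. Its arguments: {"type":"object","properties":{"rows":{"type":"array"},"jaw":{"type":"number"},"force":{"type":"number"}},"required":["rows"]}

```bash
ls; mkdir -p pics; python3 - <<'E'
from plant import robot
import cv2,numpy as np
np.set_printoptions(precision=4,suppress=True)
print(robot.read_state(),robot.grip_depth)
for c in ("top","side"):
    im=robot.read_camera(c); cv2.imwrite(f"pics/{c}0.png",im[:,:,::-1])
    m=robot.camera_model(c); print(c,m)
    for n in ["stick_one","stick_two","balance","pan_left","pan_right","bin_unit","fin","bin_in","sanding_block","long_charcoal","spatula"]:
        try:
            print(n,[(round(d["conf"],2),np.round(d["pixel"]).tolist(),int(d["pixels"].sum())) for d in robot.outline_of(c,n)])
        except Exception as e: print(n,e)
E
```

```text
pics
{'t': 0.0, 'q': array([ 1.0706,  0.1312,  1.4893,  0.    ,  1.523 , -0.0854]), 'dq': array([ 0.0002, -0.0003, -0.0001, -0.0008, -0.0017,  0.0016]), 'joint_torque': array([ -0.0039, -55.987 , -49.1737,   0.0764,   0.0363,  -0.0002]), 'tool_pos': array([0.2415, 0.5486, 0.2176]), 'orientation': array([-0.6468, -3.0737,  0.0028]), 'force': array([-0.0417, -0.0637,  0.4907]), 'wrist_torque': array([ 0.0201, -0.004 ,  0.0276]), 'gripper_force': 0.0, 'opening': 0.0926625487558517} 0.0188
top {'fx': 379.55431434446285, 'fy': 379.55431434446285, 'cx': 318.87590900338586, 'cy': 194.65929278029392, 'R': array([[-0.0146, -0.9999, -0.0068],
       [-0.987 ,  0.0155, -0.1598],
       [ 0.1599,  0.0044, -0.9871]]), 't': array([0.2522, 0.5304, 0.8845])}
stick_one [(0.61, [357.0, 227.0], 190), (0.29, [408.0, 181.0], 1930)]
stick_two [(0.65, [302.0, 235.0], 162), (0.62, [337.0, 156.0], 173), (0.6, [214.0, 254.0], 201), (0.24, [282.0, 168.0], 191)]
balance [(0.78, [407.0, 183.0], 2906), (0.43, [412.0, 180.0], 2041), (0.41, [276.0, 169.0], 166)]
pan_left [(0.67, [412.0, 184.0], 1847)]
pan_right [(0
[... 377 characters left out ...]
6, 'cx': 324.878885529952, 'cy': 192.16402788246745, 'R': array([[ 0.9989, -0.0416, -0.0203],
       [-0.0423, -0.6429, -0.7648],
       [ 0.0188,  0.7649, -0.6439]]), 't': array([-0.5286,  0.2491,  1.1372])}
stick_one [(0.66, [294.0, 239.0], 103)]
stick_two [(0.65, [289.0, 181.0], 61), (0.58, [293.0, 203.0], 70), (0.53, [359.0, 225.0], 119)]
balance [(0.63, [332.0, 270.0], 2009)]
pan_left [(0.91, [335.0, 272.0], 1374)]
pan_right [(0.98, [334.0, 271.0], 1439)]
bin_unit [(0.94, [353.0, 162.0], 3480)]
fin [(0.83, [344.0, 176.0], 917)]
bin_in [(0.97, [344.0, 172.0], 945)]
sanding_block [(0.92, [312.0, 213.0], 355)]
long_charcoal [(0.67, [288.0, 184.0], 67)]
spatula [(0.43, [312.0, 162.0], 123)]
```

```bash
python3 - <<'E'
import cv2,numpy as np
t=cv2.imread("pics/top0.png");s=cv2.imread("pics/side0.png")
a=cv2.resize(t[90:300,160:480],(800,525),interpolation=cv2.INTER_CUBIC);cv2.imwrite("pics/a.png",a)
b=cv2.resize(s[110:330,220:460],(654,600),interpolation=cv2.INTER_CUBIC);cv2.imwrite("pics/b.png",b)
E
```

```text
(no output)
```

View pics/a.png

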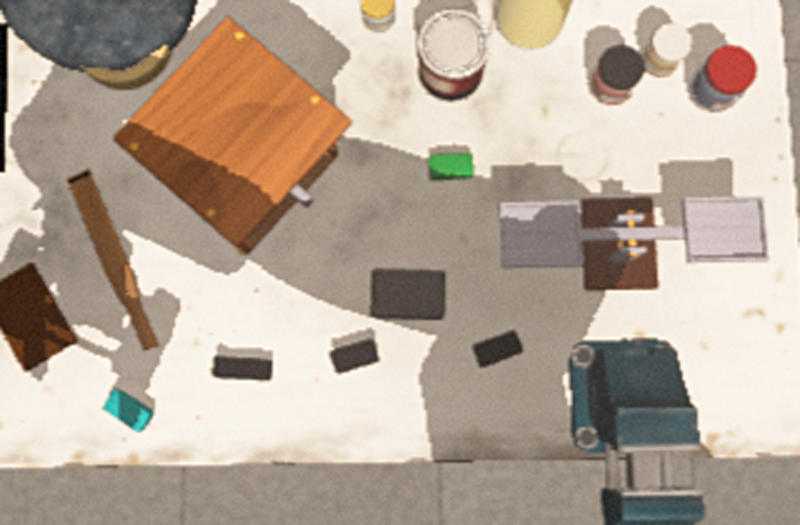

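View pics/b.png

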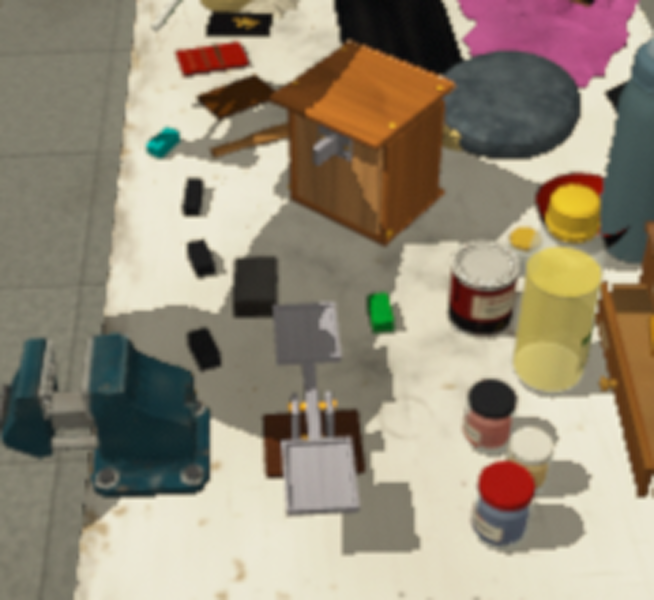

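The top view shows the dark sticks at px (257,237), (302,235) and (359,229). The first is longer, so it is the long charcoal, and the other two are the short sticks. The green piece at (337,156) and the turquoise one at (214,254) are decoys. The bin housing is at (253,144) with its fin at (280,167), the balance pans are at about (376,184) and (450,182), and a vise stands at (412,245).

```bash
cat > h.py <<'E'
import numpy as np,cv2
from scipy.optimize import minimize
from scipy.spatial.transform import Rotation as Ro
from plant import robot
np.set_printoptions(precision=4,suppress=True)
M={c:robot.camera_model(c) for c in ("top","side")}
def proj(c,X):
    m=M[c];Y=np.atleast_2d(X)@np.array(m["R"]).T+m["t"]
    return np.c_[m["fx"]*Y[:,0]/Y[:,2]+m["cx"],m["fy"]*Y[:,1]/Y[:,2]+m["cy"]]
def ray(c,px,z):
    m=M[c];R=np.array(m["R"]);o=-R.T@m["t"]
    d=R.T@np.array([(px[0]-m["cx"])/m["fx"],(px[1]-m["cy"])/m["fy"],1])
    return o+d*(z-o[2])/d[2]
def box(x0,x1,y0,y1,z0,z1): return np.array([[x,y,z] for x in(x0,x1) for y in(y0,y1) for z in(z0,z1)])
def cube(lx,ly,lz): return box(-lx/2,lx/2,-ly/2,ly/2,0,lz)
def sil(c,boxes,p):
    im=np.zeros((1600,2560),np.uint8);R=Ro.from_euler('z',p[2]).as_matrix()
    for b in boxes:
        h=cv2.convexHull(((proj(c,b@R.T+[p[0],p[1],0])+.5)*4).astype(np.float32)).astype(int)
        cv2.fillConvexPoly(im,h,1)
    return cv2.resize(im.astype(np.float32),(640,400),interpolation=cv2.INTER_AREA)
def fit(masks,boxes,xy,yaws=np.arange(0,np.pi,np.pi/6)):
    def cost(p):
        s=0
        for c,m in masks.items():
            a=sil(c,boxes,p);s+=1-np.minimum(a,m).sum()/np.maximum(a,m).sum()
        return s
    y0=min(yaws,key=lambda y:cost([*xy,y]))
    r=minimize(cost,[*xy,y0],method='Nelder-Mead',options=dict(initial_simplex=np.array([[*xy,y0],[xy[0]+.01,xy[1],y0],[xy[0],xy[1]+.01,y0],[*xy,y0+.2]]),maxfev=250))
    return r.x,r.fun
def get(c,n,px,tol=8):
    for d in robot.outline_of(c,n):
        if np.hypot(*(np.array(d["pixel"])-px))<tol: return d["pixels"].astype(np.float32)
def move(dp_world=None,R=None):pass
E
cat > m1.py <<'E'
from h import *
robot.read_camera("top");robot.read_camera("side")
ss={c:[(d["pixels"].astype(np.float32),np.array(d["pixel"])) for n in ("stick_one","stick_two","long_charcoal") for d in robot.outline_of(c,n) if d["pixels"].sum()<400] for c in M}
for nm,px in (("A",(302,235)),("B",(357,228))):
    xy=ray("top",px,.015)[:2];ms={}
    for c in M:
        e=proj(c,[*xy,.012])[0]
        l=[m for m,p in ss[c] if np.hypot(*(p-e))<8]
        if l: ms[c]=l[0]
    print(nm,list(ms),xy,fit(ms,[cube(.025,.047,.02)],xy))
    for c in ms: print(c,fit({c:ms[c]},[cube(.025,.047,.02)],xy))
b={c:robot.outline_of(c,"bin_unit")[0]["pixels"].astype(np.float32) for c in M}
bx=[box(-.055,.055,-.071,.071,0,.164),box(-.082,.055,-.071,.071,.154,.164)]
xy=ray("top",(253,140),.16)[:2]
print("bin",fit(b,bx,xy,np.arange(0,6.28,.3)))
for c in M: print(c,fit({c:b[c]},bx,xy,np.arange(0,6.28,.3)))
for n in("fin","bin_in"):
  for c in M: print(n,c,[(d["conf"],d["pixel"],d["pixels"].sum()) for d in robot.outline_of(c,n)][:2])
xy=ray("top",(412,182),.066)[:2]
bb=[box(-.028,.028,.053,.123,.064,.071),box(-.028,.028,-.123,-.053,.064,.071),box(-.005,.005,-.06,.06,.055,.066)]
for n in ("pan_left",):
  p={}
  for c in M:
    l=robot.outline_of(c,n)
    if l: p[c]=l[0]["pixels"].astype(np.float32)
  print("bal",xy,fit(p,bb,xy))
  for c in p: print(c,fit({c:p[c]},bb,xy))
robot_t=robot.read_state()["t"];print(robot_t)
E
python3 m1.py
```

```text
A ['top', 'side'] [0.4381 0.2876] (array([0.4446, 0.2903, 0.3877]), np.float64(0.4686053395271301))
top (array([0.4455, 0.2905, 0.3193]), np.float64(0.1634787917137146))
side (array([0.442 , 0.2897, 0.2415]), np.float64(0.17679059505462646))
B ['top', 'side'] [0.4534 0.1508] (array([0.4493, 0.1463, 0.3399]), np.float64(0.5084201097488403))
top (array([0.4524, 0.1456, 0.3177]), np.float64(0.31497007608413696))
side (array([0.4477, 0.1454, 0.3494]), np.float64(0.10904628038406372))
bin (array([0.6347, 0.3853, 4.0349]), np.float64(0.1986512541770935))
top (array([0.632 , 0.3816, 4.0291]), np.float64(0.10106462240219116))
side (array([0.6376, 0.3965, 0.8495]), np.float64(0.03078383207321167))
fin top [(0.63, [274.1, 171.0], np.int64(137))]
fin side [(0.84, [345.5, 176.4], np.int64(948))]
bin_in top []
bin_in side [(0.71, [344.4, 172.9], np.int64(973))]
bal [0.5577 0.0207] (array([0.5535, 0.0169, 0.0106]), np.float64(1.1101073026657104))
top (array([0.5577, 0.0207, 0.    ]), np.float64(1.0))
side (array([0.5535, 0.0169, 0.0106]), np.float64(0.11010730266571045))
2.0
```

```bash
cat > m2.py <<'E'
from h import *
T=robot.read_camera("top");S=robot.read_camera("side")
b={c:robot.outline_of(c,"bin_unit")[0]["pixels"].astype(np.float32) for c in M}
bx=[box(-.055,.055,-.071,.071,0,.164),box(-.082,.055,-.071,.071,.154,.164)]
r,f=fit(b,bx,(.637,.391),[.87]);print("bin",r,f)
rt,f=fit({"top":b["top"]},bx,(.637,.391),[.87]);print("bin",rt,f)
bb=[box(-.028,.028,.053,.123,.064,.071),box(-.028,.028,-.123,-.053,.064,.071),box(-.005,.005,-.06,.06,.055,.066)]
foot=box(-.0375,.0375,-.0475,.0475,0,.01)
for ft in (box(-.0475,.0475,-.0375,.0375,0,.01),box(-.0375,.0375,-.0475,.0475,0,.01)):
  p={}
  for c in M:
    l=[d for d in robot.outline_of(c,"balance") if d["pixels"].sum()>1500 ]
    if l: p[c]=max(l,key=lambda d:d["pixels"].sum())["pixels"].astype(np.float32);print(c,p[c].sum())
  q,f=fit(p,bb+[ft],(.555,.018),[0.01]);print("bal",q,f)
out=[]
for c,im,(x0,x1,y0,y1) in (("top",T,(160,480,90,300)),("side",S,(220,460,110,330))):
    k=2.5;a=cv2.resize(im[y0:y1,x0:x1,::-1],None,fx=k,fy=k,interpolation=cv2.INTER_CUBIC)
    for bl,p,col in ((bx,r,(0,255,0)),(bb,q,(255,0,255)),([cube(.025,.047,.02)],(.4446,.290,.30),(0,255,255)),([cube(.025,.047,.02)],(.450,.1455,.34),(0,255,255))):
        R=Ro.from_euler('z',p[2]).as_matrix()
        for B in bl:
            h=cv2.convexHull(((proj(c,B@R.T+[p[0],p[1],0])+.5-[x0,y0])*k).astype(np.float32)).astype(int)
            cv2.polylines(a,[h],True,col,1)
    fr=np.array([[-.055-.02,0,.12],[-.092,0,.12],[-.055,0,.12]])@Ro.from_euler('z',r[2]).as_matrix().T+[r[0],r[1],0]
    for u in proj(c,fr): cv2.circle(a,tuple(((u+.5-[x0,y0])*k).astype(int)),3,(255,0,0),-1)
    cv2.imwrite(f"pics/ov_{c}.png",a)
E
python3 m2.py
```

```text
bin [0.6407 0.3956 0.8392] 0.1284293532371521
bin [0.644  0.3954 0.8554] 0.0719638466835022
top 2841.0
side 1857.0
bal [0.5554 0.0193 0.0103] 0.23046523332595825
top 2841.0
side 1857.0
bal [0.555  0.0182 0.0138] 0.37784916162490845
```

View pics/ov_top.png

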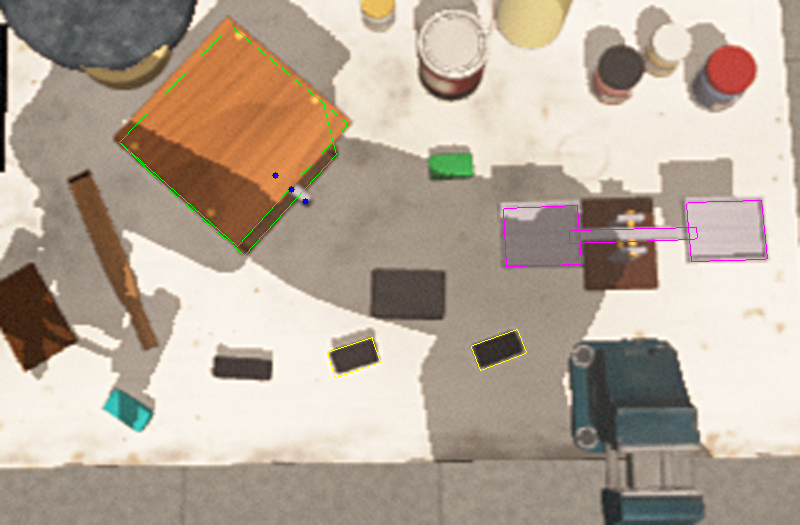

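View pics/ov_side.png

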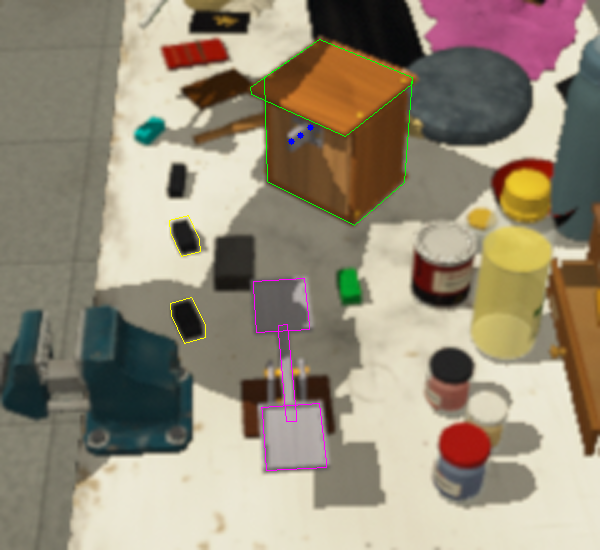

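The overlay matches the picture: sticks at crop (354,356) and (498,350), pans outlined, bin within about 3 mm. I choose A at px (302,235) and B at px (357,228). The long charcoal is at (257,237), and the decoys are the green piece (337,156) and the turquoise one (214,254).

```bash
cat >> h.py <<'E'
def tool(a,lean=0):  # a: angle of the closing line (deg), lean about tool y (deg)
    a=np.deg2rad(a);R0=np.array([[-np.sin(a),np.cos(a),0],[np.cos(a),np.sin(a),0],[0,0,-1.]])
    R0=R0.copy();R0=np.c_[[-np.sin(a),np.cos(a),0],[np.cos(a),np.sin(a),0],[0,0,-1.]]
    return R0@Ro.from_euler('y',lean,degrees=True).as_matrix()
def go(*poses): # (pos,R): prints shift/turn rows from the current measured pose
    s=robot.read_state();R=Ro.from_rotvec(s["orientation"]).as_matrix();out=[]
    print("t",s["t"],"tcp",s["tool_pos"],"y",R[:,1],"z",R[:,2],"q",s["q"],"open",s["opening"],"F",s["force"])
    for p,Rt in poses:
        d=R.T@(np.array(p)-s["tool_pos"]);w=np.rad2deg(Ro.from_matrix(R.T@Rt).as_rotvec())
        print(np.round(d,4).tolist(),np.round(w,2).tolist(),"|",round(float(np.linalg.norm(d)/.0625),1),round(float(np.linalg.norm(w)/10.7),1))
E
python3 - <<'E'
from h import *
go(([.444,.290,.10],tool(17.2)),([.444,.290,.008],tool(17.2)))
E
```

```text
t 2.4 tcp [0.2418 0.5491 0.2186] y [ 0.403   0.9152 -0.0001] z [-0.     -0.0001 -1.    ] q [ 1.0706  0.1304  1.4882 -0.      1.523  -0.0854] open 0.09289329390614726 F [ 0.0356  0.2768 -0.5739]
[-0.2895, -0.1556, 0.1186] [-0.0, 0.0, 49.03] | 5.6 4.6
[-0.2895, -0.1556, 0.2106] [-0.0, 0.0, 49.03] | 6.2 4.6
```

Call:
carry_out(rows=[[-0.2895, -0.1556, 0.1186, 0, 0, 49.0], [-0.2895, -0.1556, 0.1186, 0, 0, 49.0], [-0.2895, -0.1556, 0.1186, 0, 0, 49.0], [-0.2895, -0.1556, 0.1186, 0, 0, 49.0], [-0.2895, -0.1556, 0.1186, 0, 0, 49.0], [-0.2895, -0.1556, 0.1186, 0, 0, 49.0], [-0.2895, -0.1556, 0.1186, 0, 0, 49.0], [-0.2895, -0.1556, 0.1186, 0, 0, 49.0], [-0.2895, -0.1556, 0.1186, 0, 0, 49.0]], jaw=125, force=10)

```text
t: 3.52
tool_pos: [0.4438, 0.2912, 0.1007]
orientation: [1.862, 2.53, 0.002]
force: [-0.2, -0.1, -0.4]
opening: 0.0474
gripper_force: 0.0
```

```bash
python3 - <<'E'
from h import *
go(([.444,.290,.008],tool(17.2)))
im=robot.read_camera("side")
a=cv2.resize(im[140:280,230:430,::-1],None,fx=4,fy=4,interpolation=cv2.INTER_CUBIC);cv2.imwrite("pics/c1.png",a)
E
```

```text
t 3.525 tcp [0.4438 0.2912 0.1007] y [0.9547 0.2977 0.001 ] z [ 0.0008  0.0007 -1.    ] q [0.484  0.0319 1.8125 0.0003 1.2961 0.1816] open 0.04735994637839343 F [-0.1879 -0.1031 -0.4014]
[-0.0013, -0.0003, 0.0927] [0.06, -0.03, 0.12] | 1.5 0.0
```

View pics/c1.png

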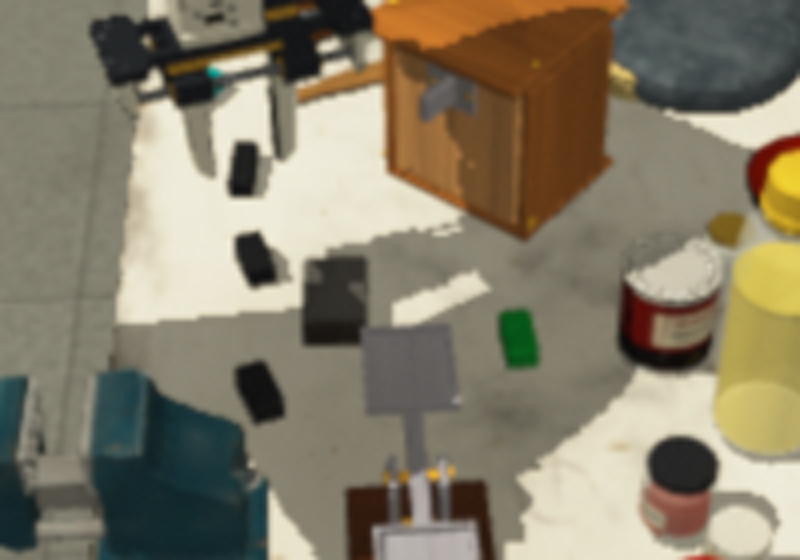

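The crop shows the fingers at (205,165) and (285,150) in front of A at (255,258), as expected from 0.1 m up. I'll descend and grip.

Call:
carry_out(rows=[[-0.001, 0, 0.06, 0, 0, 0], [-0.001, 0, 0.085, 0, 0, 0], [-0.001, 0, 0.0925, 0, 0, 0], [-0.001, 0, 0.0925, 0, 0, 0]])

```text
t: 4.08
tool_pos: [0.4444, 0.2897, 0.0081]
orientation: [1.862, 2.53, 0.001]
force: [-0.6, 0.2, 0.3]
opening: 0.0475
gripper_force: 0.0
```

Call:
carry_out(rows=[[0, 0, 0, 0, 0, 0], [0, 0, 0, 0, 0, 0], [0, 0, 0, 0, 0, 0], [0, 0, 0, 0, 0, 0], [0, 0, -0.06, 0, 0, 0], [0, 0, -0.12, 0, 0, 0], [0, 0, -0.15, 0, 0, 0], [0, 0, -0.15, 0, 0, 0]], jaw=255, force=10)

```text
t: 5.08
tool_pos: [0.4462, 0.2901, 0.1608]
orientation: [1.862, 2.527, 0.008]
force: [-0.4, -0.0, -1.9]
opening: 0.0239
gripper_force: 9.9
```

```bash
cat > m3.py <<'E'
from h import *
B=np.array([.5554,.0190]);by=.011  # balance
def pan(s,z): return [B[0]-np.sin(by)*.088*s,B[1]+np.cos(by)*.088*s,z]
if __name__=="__main__":
    go((pan(-1,.15),tool(0.6)),(pan(-1,.076),tool(0.6)))
E
python3 m3.py
```

```text
t 5.075 tcp [0.4462 0.2901 0.1608] y [0.9551 0.2962 0.0059] z [ 0.0053  0.0028 -1.    ] q [ 0.4801 -0.0247  1.7552 -0.      1.4051  0.1793] open 0.02394579912822173 F [-0.417  -0.0498 -1.9095]
[-0.3756, -0.0012, 0.0104] [0.33, -0.11, 16.63] | 6.0 1.6
[-0.3757, -0.0016, 0.0844] [0.33, -0.11, 16.63] | 6.2 1.6
```

Call:
carry_out(rows=[[-0.3756, -0.001, 0.01, 0, 0, 16.6], [-0.3756, -0.001, 0.01, 0, 0, 16.6], [-0.3756, -0.001, 0.01, 0, 0, 16.6], [-0.3756, -0.001, 0.01, 0, 0, 16.6], [-0.3756, -0.001, 0.01, 0, 0, 16.6], [-0.3756, -0.001, 0.01, 0, 0, 16.6], [-0.3756, -0.001, 0.01, 0, 0, 16.6], [-0.3756, -0.001, 0.01, 0, 0, 16.6], [-0.3757, -0.001, 0.05, 0, 0, 16.6], [-0.3757, -0.0015, 0.07, 0, 0, 16.6], [-0.3757, -0.0015, 0.07, 0, 0, 16.6]])

```text
t: 6.45
tool_pos: [0.552, -0.0687, 0.0851]
orientation: [-2.204, -2.232, 0.004]
force: [-0.6, 0.8, 0.4]
opening: 0.0236
gripper_force: 9.9
```

```bash
python3 - <<'E'
from m3 import *
go((pan(-1,.075),tool(0.6)))
im=robot.read_camera("side")
a=cv2.resize(im[200:330,260:420,::-1],None,fx=4,fy=4,interpolation=cv2.INTER_CUBIC)
im=robot.read_camera("top")
b=cv2.resize(im[120:250,350:510,::-1],None,fx=4,fy=4,interpolation=cv2.INTER_CUBIC);c=np.vstack([a,b]);cv2.imwrite("pics/c2.png",cv2.resize(c,None,fx=.57,fy=.57))
E
```

```text
t 6.45 tcp [ 0.552  -0.0687  0.0851] y [ 0.9999  0.0126 -0.0049] z [-0.005   0.0012 -1.    ] q [-0.216   0.1226  1.7473  0.0001  1.2768 -0.2286] open 0.02362856697460177 F [-0.6228  0.8132  0.4364]
[-0.0004, 0.0044, 0.0101] [-0.28, -0.07, 0.12] | 0.2 0.0
```

View pics/c2.png

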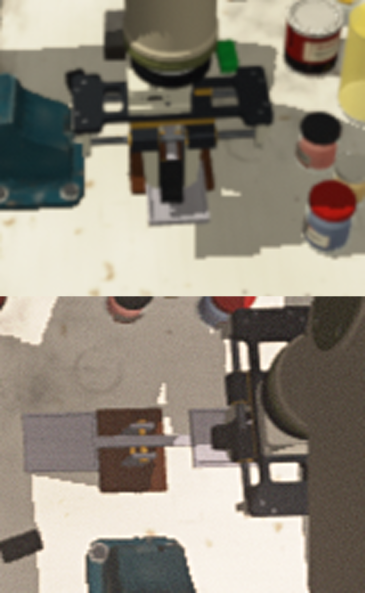

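The stick is over the right pan at crop (173,185). I'll correct 4 mm along tool y, then lower and release.

Call:
carry_out(rows=[[0, 0.004, 0.005, 0, 0, 0], [0, 0.004, 0.0095, 0, 0, 0], [0, 0.004, 0.0095, 0, 0, 0]])

```text
t: 6.92
tool_pos: [0.5581, -0.0701, 0.0778]
orientation: [-2.209, -2.233, 0.0]
force: [0.9, -0.1, -1.6]
opening: 0.0238
gripper_force: 9.9
```

Call:
carry_out(rows=[[0, 0, 0, 0, 0, 0], [0, 0, 0, 0, 0, 0], [0, 0, 0, 0, 0, 0], [0, 0, -0.02, 0, 0, 0], [0, 0, -0.07, 0, 0, 0], [0, 0, -0.12, 0, 0, 0], [0, 0, -0.12, 0, 0, 0]], jaw=145)

```text
t: 7.8
tool_pos: [0.5616, -0.0708, 0.2056]
orientation: [2.202, 2.227, 0.009]
force: [0.4, 0.0, 0.0]
opening: 0.0399
gripper_force: 0.0
```

```bash
python3 - <<'E'
from m3 import *
go(([.450,.148,.13],tool(19,-15)),([.450,.148,.009],tool(19,-15)))
E
```

```text
t 7.8 tcp [ 0.5616 -0.0708  0.2056] y [0.9999 0.0111 0.0109] z [ 0.0109 -0.0024 -0.9999] q [-0.2161  0.034   1.6138  0.      1.4827 -0.2271] open 0.039945057305552464 F [0.3901 0.038  0.0429]
[0.2203, -0.11, 0.0738] [-1.81, -14.63, -18.34] | 4.1 2.2
[0.2206, -0.1113, 0.1948] [-1.81, -14.63, -18.34] | 5.0 2.2
```

Call:
carry_out(rows=[[0.2203, -0.11, 0.0738, -1.8, -14.6, -18.3], [0.2203, -0.11, 0.0738, -1.8, -14.6, -18.3], [0.2203, -0.11, 0.0738, -1.8, -14.6, -18.3], [0.2203, -0.11, 0.0738, -1.8, -14.6, -18.3], [0.2203, -0.11, 0.0738, -1.8, -14.6, -18.3], [0.2203, -0.11, 0.0738, -1.8, -14.6, -18.3], [0.2203, -0.11, 0.0738, -1.8, -14.6, -18.3], [0.2203, -0.11, 0.0738, -1.8, -14.6, -18.3]], jaw=125)

```text
t: 8.8
tool_pos: [0.4467, 0.1478, 0.1248]
orientation: [1.704, 2.384, -0.229]
force: [-1.4, -0.4, 0.8]
opening: 0.0471
gripper_force: 0.0
```

```bash
python3 - <<'E'
from m3 import *
go(([.450,.1475,.009],tool(19,-15)))
robot.read_camera("top")
S=robot.read_camera("side")
for c in M: print([(d["conf"],d["pixel"],d["pixels"].sum(),ray(c,d["pixel"],.065)) for n in ("stick_one","stick_two") for d in robot.outline_of(c,n)])
a=cv2.resize(S[190:310,260:420,::-1],None,fx=4,fy=4,interpolation=cv2.INTER_CUBIC);cv2.imwrite("pics/c3.png",a)
E
```

```text
t 8.8 tcp [0.4467 0.1478 0.1248] y [ 0.9464  0.3228 -0.0086] z [ 0.0737 -0.242  -0.9675] q [ 0.4125 -0.1141  1.9314 -0.2597  1.3617  0.1416] open 0.04707405484008746 F [-1.4268 -0.3874  0.8226]
[0.0279, 0.004, 0.1124] [-0.52, -0.36, -0.03] | 1.9 0.1
[(0.42, [278.5, 165.6], np.int64(154), array([0.6034, 0.3407, 0.065 ])), (0.73, [446.5, 186.2], np.int64(188), array([ 0.5464, -0.0614,  0.065 ])), (0.49, [210.6, 251.1], np.int64(190), array([0.4011, 0.4989, 0.065 ])), (0.47, [339.2, 156.2], np.int64(163), array([0.6245, 0.1933, 0.065 ]))]
[(0.63, [358.8, 223.2], np.int64(115), array([0.6294, 0.1363, 0.065 ])), (0.53, [335.1, 288.8], np.int64(198), array([ 0.5513, -0.0815,  0.065 ]))]
```

View pics/c3.png

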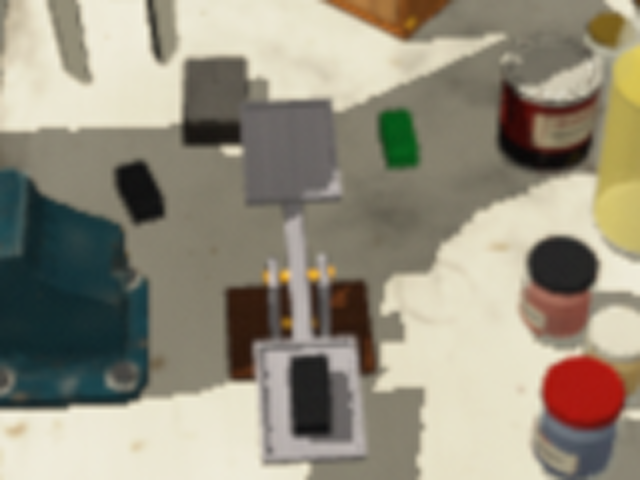

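A lies square in the right pan at crop (311,395) and that side is down. B at crop (140,190) is undisturbed. I'll grip B next.

Call:
carry_out(rows=[[0.014, 0.003, 0.055, 0, 0, 0], [0.024, 0.004, 0.095, 0, 0, 0], [0.0279, 0.004, 0.112, 0, 0, 0], [0.0279, 0.004, 0.112, 0, 0, 0], [0.0279, 0.004, 0.112, 0, 0, 0]])

```text
t: 9.72
tool_pos: [0.4504, 0.1492, 0.0106]
orientation: [1.7, 2.385, -0.227]
force: [0.9, -0.9, 0.0]
opening: 0.0474
gripper_force: 0.0
```

Call:
carry_out(rows=[[0, 0, 0, 0, 0, 0], [0, 0, 0, 0, 0, 0], [0, 0, 0, 0, 0, 0], [0, 0, 0, 0, 0, 0], [-0.01, 0, -0.04, 0, 0, 0], [-0.03, 0, -0.1, 0, 0, 0], [-0.04, 0, -0.15, 0, 0, 0], [-0.04, 0, -0.15, 0, 0, 0], [-0.04, 0, -0.15, 0, 0, 0]], jaw=255)

```text
t: 10.85
tool_pos: [0.4503, 0.1483, 0.1634]
orientation: [1.701, 2.386, -0.231]
force: [0.4, 0.6, -1.3]
opening: 0.0234
gripper_force: 10.0
```

```bash
python3 - <<'E'
from m3 import *
go((pan(1,.15),tool(0.6,-15)),(pan(1,.12),tool(0.6,-15)))
E
```

```text
t 10.85 tcp [0.4503 0.1483 0.1634] y [ 0.9457  0.325  -0.0101] z [ 0.0728 -0.2421 -0.9675] q [ 0.4102 -0.14    1.8821 -0.2562  1.4347  0.1173] open 0.023437637801008396 F [ 0.3804  0.5694 -1.3226]
[-0.0674, 0.0852, 0.0305] [4.14, -0.27, 17.9] | 1.8 1.7
[-0.0598, 0.0855, 0.0595] [4.14, -0.27, 17.9] | 1.9 1.7
```

Call:
carry_out(rows=[[-0.0644, 0.085, 0.0305, 4.1, -0.3, 17.9], [-0.0644, 0.085, 0.0305, 4.1, -0.3, 17.9], [-0.0644, 0.085, 0.0305, 4.1, -0.3, 17.9], [-0.0644, 0.085, 0.0305, 4.1, -0.3, 17.9], [-0.0644, 0.085, 0.0305, 4.1, -0.3, 17.9], [-0.0644, 0.085, 0.0305, 4.1, -0.3, 17.9]])

```text
t: 11.6
tool_pos: [0.5531, 0.1103, 0.1506]
orientation: [2.068, 2.092, -0.27]
force: [1.4, -0.6, 0.0]
opening: 0.0235
gripper_force: 10.0
```

```bash
python3 - <<'E'
from m3 import *
p=np.array([0,.003,0])
go((pan(1,.10)+p,tool(0.6,-15)),(pan(1,.076)+p,tool(0.6,-15)))
E
```

```text
t 11.6 tcp [0.5531 0.1103 0.1506] y [0.9999 0.012  0.0023] z [ 0.0053 -0.2587 -0.9659] q [ 0.2738  0.1521  1.6139 -0.2552  1.4468  0.3029] open 0.023508756999992223 F [ 1.3647 -0.5577  0.0446]
[0.0127, 0.0012, 0.049] [0.15, -0.0, 0.05] | 0.8 0.0
[0.019, 0.0011, 0.0722] [0.15, -0.0, 0.05] | 1.2 0.0
```

Call:
carry_out(rows=[[0.0127, 0.001, 0.049, 0, 0, 0], [0.015, 0.001, 0.057, 0, 0, 0], [0.0165, 0.001, 0.063, 0, 0, 0], [0.018, 0.001, 0.068, 0, 0, 0], [0.019, 0.001, 0.0718, 0, 0, 0], [0.019, 0.001, 0.0718, 0, 0, 0]])

```text
t: 12.35
tool_pos: [0.555, 0.1095, 0.0761]
orientation: [2.069, 2.091, -0.271]
force: [0.0, 0.5, 0.9]
opening: 0.0236
gripper_force: 10.0
```

Call:
carry_out(rows=[[0, 0, 0, 0, 0, 0], [0, 0, 0, 0, 0, 0], [0, 0, 0, 0, 0, 0], [0, 0, -0.03, 0, 0, 0], [0, 0, -0.08, 0, 0, 0], [0, 0, -0.14, 0, 0, 0], [0, 0, -0.14, 0, 0, 0]], jaw=145)

```text
t: 13.22
tool_pos: [0.5573, 0.1477, 0.2174]
orientation: [2.067, 2.089, -0.257]
force: [0.3, -0.7, 0.7]
opening: 0.0401
gripper_force: 0.0
```

```bash
python3 - <<'E'
from m3 import *
go(([.42,.25,.30],tool(17,0)))
S=robot.read_camera("side");T=robot.read_camera("top")
a=cv2.resize(S[190:320,280:400,::-1],(480,520),interpolation=cv2.INTER_CUBIC);
b=cv2.resize(T[130:230,360:460,::-1],(300,520),interpolation=cv2.INTER_CUBIC);cv2.imwrite("pics/c4.png",np.hstack([a,b]))
E
```

```text
t 13.225 tcp [0.5573 0.1477 0.2174] y [0.9999 0.0118 0.0114] z [ 0.0141 -0.2558 -0.9666] q [ 0.3317  0.1463  1.4959 -0.249   1.5716  0.3302] open 0.04005975260532585 F [ 0.3483 -0.6646  0.6529]
[0.0789, -0.1351, -0.1079] [-1.47, 14.82, -16.32] | 3.0 2.1
```

View pics/c4.png

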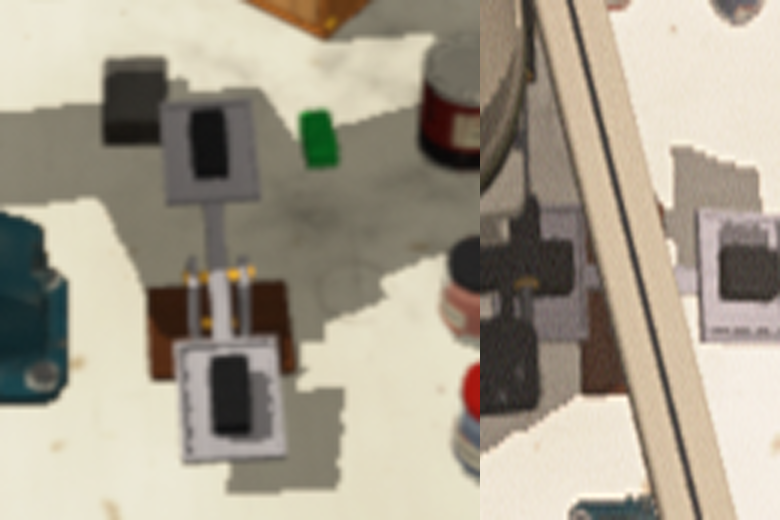

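A is on the right pan at crop (231,395) and B on the left pan at (209,143), both let go. The right pan looks lower. I'll measure that once the arm is clear, and move towards the fin in the meantime.

```bash
cat > bin.py <<'E'
from m3 import *
O=np.array([.642,.3945]);yaw=.85
f=-np.array([np.cos(yaw),np.sin(yaw),0]);RB=tool(np.rad2deg(yaw)-90,40)
def P(d,z,y=0): return np.array([*O,0])+d*f+y*np.array([-np.sin(yaw),np.cos(yaw),0])+[0,0,z]
def fin(th,out=.003):
    r=np.array([.02+out,.102]);c,s=np.cos(th),np.sin(th)
    return P(.055+c*r[0]+s*r[1],.018+c*r[1]-s*r[0])
def grasp(th,back=0,out=.003,L=40):
    R=tool(np.rad2deg(yaw)-90,L);return fin(th,out)+(.014-back)*R[:,2],R
E
python3 - <<'E'
from bin import *
print(RB[:,2]); go((P(.18,.30),RB),grasp(0,.09),grasp(0))
E
```

```text
[ 0.4242  0.4829 -0.766 ]
t 13.325 tcp [0.5546 0.1461 0.2115] y [0.9999 0.0111 0.0028] z [ 0.0056 -0.2585 -0.966 ] q [ 0.3305  0.15    1.5031 -0.2489  1.5697  0.3302] open 0.04023896922269528 F [ 0.4515  0.483  -0.7046]
[0.0868, -0.0298, -0.1149] [-9.27, 52.37, 42.52] | 2.4 6.4
[0.1565, 0.0053, -0.0074] [-9.27, 52.37, 42.52] | 2.5 6.4
[0.2159, 0.0438, 0.0482] [-9.27, 52.37, 42.52] | 3.6 6.4
```

Call:
carry_out(rows=[[0.02, -0.01, -0.06, 0, 0, 0], [0.0868, -0.0298, -0.1149, -9.3, 52.4, 42.5], [0.0868, -0.0298, -0.1149, -9.3, 52.4, 42.5], [0.0868, -0.0298, -0.1149, -9.3, 52.4, 42.5], [0.0868, -0.0298, -0.1149, -9.3, 52.4, 42.5], [0.0868, -0.0298, -0.1149, -9.3, 52.4, 42.5], [0.0868, -0.0298, -0.1149, -9.3, 52.4, 42.5], [0.0868, -0.0298, -0.1149, -9.3, 52.4, 42.5], [0.0868, -0.0298, -0.1149, -9.3, 52.4, 42.5], [0.0868, -0.0298, -0.1149, -9.3, 52.4, 42.5], [0.0868, -0.0298, -0.1149, -9.3, 52.4, 42.5]], jaw=125)

```text
t: 14.7
tool_pos: [0.5233, 0.2593, 0.2996]
orientation: [-2.472, -1.12, -0.898]
force: [-0.2, -0.7, 0.3]
opening: 0.0476
gripper_force: 0.0
```

```bash
cat > tilt.py <<'E'
from m3 import *
def tiltfit():
    S=robot.read_camera("side");T=robot.read_camera("top");ms={}
    for c in M:
        for n in ("pan_left","pan_right"):
            l=[d for d in robot.outline_of(c,n) if d["pixels"].sum()>900 and abs(d["pixel"][0]-(412 if c=="top" else 334))<30]
            if l: ms[c]=l[0]["pixels"].astype(np.float32);break
    print({c:m.sum() for c,m in ms.items()})
    bb=[box(-.028,.028,.053,.123,.008,.013),box(-.028,.028,-.123,-.053,.008,.013),box(-.005,.005,-.06,.06,0,.008)]
    st=cube(.025,.047,.02)
    st=[st+[0,.088,.008],st+[0,-.088,.008]]
    for c,m in ms.items():
        r=[]
        for t in np.arange(-.28,.29,.04):
            R=Ro.from_euler('x',t).as_matrix();B=[(b@R.T)+[0,0,.058] for b in bb]  # +t: +y up
            a=sil(c,B,(.5554,.0190,.011));r.append((round(float(1-np.minimum(a,m).sum()/np.maximum(a,m).sum()),3),round(-t,2)))
        print(c,sorted(r)[:4])
tiltfit()
for c in M: print(c,[(d["conf"],d["pixel"],int(d["pixels"].sum())) for n in ("stick_one","stick_two") for d in robot.outline_of(c,n)])
E
python3 tilt.py; python3 - <<'E'
from bin import *
go(grasp(0,.09),grasp(0,.03),grasp(0))
for s in(1,-1):
  for t in(-.2,0,.2):
    p=[.5554-.011*s*.088,.019+s*.088*np.cos(t),.058+.018-s*.088*np.sin(t)]
    print(s,t,proj("side",p),proj("top",p))
E
```

```text
{'side': np.float32(1164.0)}
side [(0.412, np.float64(-0.24)), (0.415, np.float64(-0.28)), (0.422, np.float64(-0.2)), (0.441, np.float64(-0.16))]
top [(0.77, [449.3, 183.9], 238), (0.64, [211.4, 254.5], 201)]
side [(0.53, [333.1, 221.3], 111), (0.68, [357.5, 224.5], 123), (0.55, [334.5, 284.9], 213)]
t 15.15 tcp [0.523  0.2591 0.2994] y [ 0.7513 -0.66   -0.0004] z [ 0.4235  0.4826 -0.7667] q [ 0.0705 -0.5316  2.077   0.5259  1.1188  0.6742] open 0.047582147088998446 F [ 0.2018 -0.2567  0.1703]
[-0.0368, 0.0001, 0.1272] [-0.02, 0.06, -0.01] | 2.1 0.0
[-0.0368, 0.0001, 0.1872] [-0.02, 0.06, -0.01] | 3.1 0.0
[-0.0367, 0.0001, 0.2172] [-0.02, 0.06, -0.01] | 3.5 0.0
1 -0.2 [[332.0453 224.8619]] [[378.4058 181.6832]]
1 0 [[332.074  229.0895]] [[376.5717 183.1238]]
1 0.2 [[332.1724 234.1563]] [[376.2614 184.4874]]
-1 -0.2 [[336.8786 285.5793]] [[447.79   182.5808]]
-1 0 [[336.9045 281.5392]] [[450.9589 181.1567]]
-1 0.2 [[336.8376 276.2192]] [[452.7382 179.7005]]
```

The stick pixels (left at row 221, right at row 285) match a tilt of about -0.2, so the right side is down and A is the heavier. On to the fin.

Call:
carry_out(rows=[[-0.0368, 0, 0.06, 0, 0, 0], [-0.0368, 0, 0.127, 0, 0, 0], [-0.0368, 0, 0.127, 0, 0, 0], [-0.0368, 0, 0.15, 0, 0, 0], [-0.0368, 0, 0.175, 0, 0, 0], [-0.0368, 0, 0.187, 0, 0, 0], [-0.0368, 0, 0.187, 0, 0, 0]])

```text
t: 16.02
tool_pos: [0.5837, 0.3283, 0.1329]
orientation: [-2.472, -1.119, -0.898]
force: [0.4, 0.8, 0.6]
opening: 0.0474
gripper_force: 0.0
```

```bash
python3 - <<'E'
from bin import *
go(grasp(0))
im=robot.read_camera("side")
a=cv2.resize(im[110:210,285:405,::-1],None,fx=5,fy=5,interpolation=cv2.INTER_CUBIC);cv2.imwrite("pics/c5.png",a)
E
```

```text
t 16.025 tcp [0.5837 0.3283 0.1329] y [ 0.7515 -0.6597 -0.0005] z [ 0.4235  0.4829 -0.7665] q [ 0.2172 -0.1246  2.0746  0.6311  0.7005  0.5491] open 0.04739940458657161 F [0.3999 0.8096 0.591 ]
[-0.0005, 0.0001, 0.0305] [-0.03, 0.04, -0.0] | 0.5 0.0
```

View pics/c5.png

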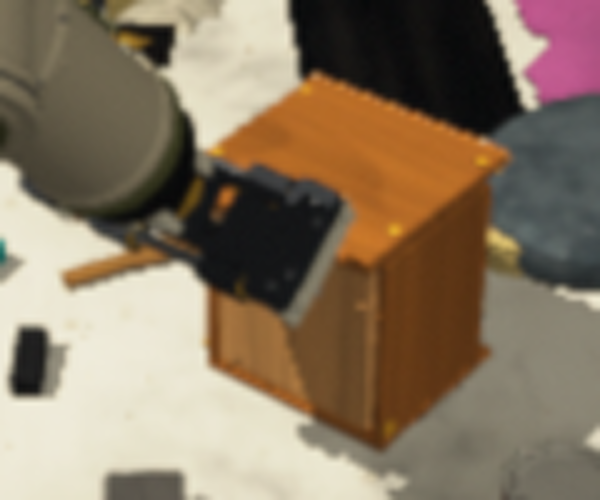

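The gripper, at crop (270,235), hides the fin, and nothing is touching. I'll go in the last 30 mm and close.

Call:
carry_out(rows=[[0, 0, 0.015, 0, 0, 0], [0, 0, 0.025, 0, 0, 0], [0, 0, 0.03, 0, 0, 0], [0, 0, 0.03, 0, 0, 0]])

```text
t: 16.58
tool_pos: [0.5962, 0.3426, 0.1093]
orientation: [-2.472, -1.119, -0.898]
force: [0.2, 0.1, 1.3]
opening: 0.0472
gripper_force: 0.0
```

Call:
carry_out(rows=[[0, 0, 0, 0, 0, 0], [0, 0, 0, 0, 0, 0], [0, 0, 0, 0, 0, 0], [0, 0, 0, 0, 0, 0], [0, 0, 0, 0, 0, 0]], jaw=255, force=20)

```text
t: 17.2
tool_pos: [0.596, 0.343, 0.1095]
orientation: [-2.472, -1.119, -0.898]
force: [-4.2, 2.2, 2.5]
opening: 0.0098
gripper_force: 20.0
```

```bash
python3 - <<'E'
from bin import *
p0=robot.read_state()["tool_pos"];g0=grasp(0)[0]
go(*[(p0+grasp(th)[0]-g0,RB) for th in (.1,.25,.4,.55,.7,.76)])
E
```

```text
t 17.2 tcp [0.596  0.343  0.1095] y [ 0.7515 -0.6597 -0.0012] z [ 0.423   0.4832 -0.7666] q [ 0.2424 -0.039   2.0427  0.6586  0.6442  0.5272] open 0.009828658294289508 F [-4.1836  2.1627  2.4618]
[-0.0095, -0.0, -0.0043] [-0.06, 0.05, -0.03] | 0.2 0.0
[-0.0245, 0.0, -0.009] [-0.06, 0.05, -0.03] | 0.4 0.0
[-0.04, 0.0, -0.0113] [-0.06, 0.05, -0.03] | 0.7 0.0
[-0.0556, 0.0, -0.0113] [-0.06, 0.05, -0.03] | 0.9 0.0
[-0.0711, 0.0, -0.009] [-0.06, 0.05, -0.03] | 1.1 0.0
[-0.0772, 0.0, -0.0074] [-0.06, 0.05, -0.03] | 1.2 0.0
```

The fin is gripped at a 9.8 mm opening. I'll pull it along the arc.

Call:
carry_out(rows=[[-0.0095, 0, -0.0043, 0, 0, 0], [-0.0245, 0, -0.009, 0, 0, 0], [-0.04, 0, -0.0113, 0, 0, 0], [-0.0556, 0, -0.0113, 0, 0, 0], [-0.0711, 0, -0.009, 0, 0, 0], [-0.0772, 0, -0.0074, 0, 0, 0], [-0.0772, 0, -0.0074, 0, 0, 0], [-0.0772, 0, -0.0074, 0, 0, 0]])

```text
t: 18.2
tool_pos: [0.5526, 0.2946, 0.0643]
orientation: [-2.472, -1.119, -0.895]
force: [-8.1, -1.8, 2.8]
opening: 0.01
gripper_force: 20.0
```

Call:
carry_out(rows=[[0, 0, 0, 0, 0, 0], [0, 0, 0, 0, 0, 0], [0, 0, 0, 0, 0, 0]], jaw=185)

```text
t: 18.58
tool_pos: [0.5544, 0.2945, 0.0657]
orientation: [-2.473, -1.119, -0.899]
force: [0.2, -0.2, 0.5]
opening: 0.0252
gripper_force: 0.0
```

```bash
python3 - <<'E'
from bin import *
go(grasp(.75),(P(.2,.30),RB))
E
```

```text
t 18.575 tcp [0.5544 0.2945 0.0657] y [ 0.751  -0.6603  0.    ] z [ 0.4242  0.4824 -0.7664] q [ 0.1525 -0.1135  2.2074  0.7789  0.6274  0.326 ] open 0.02516051432159964 F [ 0.1902 -0.2093  0.5314]
[0.0008, -0.0002, -0.0] [0.02, 0.03, -0.02] | 0.0 0.0
[0.0991, -0.0002, -0.2226] [0.02, 0.03, -0.02] | 3.9 0.0
```

Call:
carry_out(rows=[[0, 0, -0.05, 0, 0, 0], [0, 0, -0.1, 0, 0, 0], [0.05, 0, -0.16, 0, 0, 0], [0.099, 0, -0.2226, 0, 0, 0], [0.099, 0, -0.2226, 0, 0, 0], [0.099, 0, -0.2226, 0, 0, 0]], jaw=125)

```text
t: 19.32
tool_pos: [0.5116, 0.2441, 0.3046]
orientation: [-2.471, -1.12, -0.909]
force: [-0.2, -0.0, -0.2]
opening: 0.0472
gripper_force: 0.0
```

```bash
cat > st.py <<'E'
from m3 import *
def pose(s,al): # stick/pan floor centre + tilt, al>0 right down
    R=Ro.from_euler('zx',[by,al]).as_matrix();return np.array([*B,.058])+R@[0,.088*s,.008],R
if __name__=="__main__":
    robot.read_camera("top");robot.read_camera("side")
    for s in(-1,1):
      for c in M:
        p0,_=pose(s,.2);e=proj(c,p0+[0,0,.01])[0]
        l=[d for n in("stick_one","stick_two") for d in robot.outline_of(c,n) if np.hypot(*(np.array(d["pixel"])-e))<10]
        print(s,c,e,[(d["pixel"],int(d["pixels"].sum())) for d in l])
        if not l: continue
        m=l[0]["pixels"].astype(np.float32)
        for al in (-.2,0,.15,.2,.24):
            p,R=pose(s,al);b=[cube(.025,.047,.02)@R.T]
            def cost(v):
                a=sil(c,[b[0]+[0,0,p[2]]],(p[0]+v[0],p[1]+v[1],0));return 1-np.minimum(a,m).sum()/np.maximum(a,m).sum()
            r=minimize(cost,[0,0],method='Nelder-Mead',options=dict(initial_simplex=[[0,0],[.008,0],[0,.008]],maxfev=60));print(al,r.x,round(r.fun,3))
    al=.2;p,R=pose(-1,al);n=R[:,2];T=tool(.6,np.rad2deg(al))
    go((p+[0,0,.15],T),(p+.07*n,T),(p+.01*n,T))
E
python3 st.py
```

```text
-1 top [448.426  182.5831] [([450.3, 182.9], 219)]
-0.2 [-0.0047  0.0062] 0.208
0 [-0.002   0.0057] 0.197
0.15 [0.0009 0.0029] 0.177
0.2 [0.0025 0.0006] 0.163
0.24 [ 0.0017 -0.    ] 0.15
-1 side [336.92   286.1528] [([336.7, 287.2], 240)]
-0.2 [-0.003  -0.0372] 0.081
0 [-0.0025 -0.0188] 0.11
0.15 [-0.0014 -0.0065] 0.122
0.2 [-0.0012 -0.0034] 0.122
0.24 [-0.0011 -0.0007] 0.123
1 top [379.0826 181.6858] []
1 side [332.0785 225.3273] [([333.3, 225.8], 166)]
-0.2 [-0.001   0.0261] 0.13
0 [-0.0018  0.0111] 0.086
0.15 [-0.0019  0.0003] 0.138
0.2 [-0.0022 -0.0012] 0.149
0.24 [-0.0025 -0.0046] 0.159
t 19.825 tcp [0.5097 0.2442 0.2988] y [ 0.7512 -0.66   -0.0013] z [ 0.4226  0.4825 -0.7672] q [ 0.0308 -0.5844  2.1119  0.5386  1.1553  0.6474] open 0.047497556629289936 F [ 0.7981  0.008  -0.3771]
[-0.221, 0.2418, -0.0542] [18.27, -27.18, -38.17] | 5.3 4.7
[-0.2812, 0.2511, 0.0015] [18.27, -27.18, -38.17] | 6.0 4.7
[-0.3121, 0.2433, 0.0523] [18.27, -27.18, -38.17] | 6.4 4.7
```

Call:
carry_out(rows=[[-0.221, 0.2418, -0.0542, 18.3, -27.2, -38.2], [-0.221, 0.2418, -0.0542, 18.3, -27.2, -38.2], [-0.221, 0.2418, -0.0542, 18.3, -27.2, -38.2], [-0.221, 0.2418, -0.0542, 18.3, -27.2, -38.2], [-0.221, 0.2418, -0.0542, 18.3, -27.2, -38.2], [-0.221, 0.2418, -0.0542, 18.3, -27.2, -38.2], [-0.221, 0.2418, -0.0542, 18.3, -27.2, -38.2], [-0.221, 0.2418, -0.0542, 18.3, -27.2, -38.2], [-0.221, 0.2418, -0.0542, 18.3, -27.2, -38.2], [-0.221, 0.2418, -0.0542, 18.3, -27.2, -38.2]])

```text
t: 21.08
tool_pos: [0.5568, -0.0681, 0.2]
orientation: [-2.104, -2.13, -0.213]
force: [-0.1, 0.5, -0.1]
opening: 0.0473
gripper_force: 0.0
```

```bash
python3 - <<'E'
from st import *
p,R=pose(-1,.22);n=R[:,2];T=tool(.6,12.5)
go((p+.07*n,T),(p+.01*n,T))
E
```

```text
t 21.075 tcp [ 0.5568 -0.0681  0.2   ] y [0.9999 0.0118 0.0022] z [-0.0002  0.1983 -0.9802] q [-0.3404  0.0761  1.594   0.188   1.5397 -0.3647] open 0.04729046552367614 F [-0.0884  0.4866 -0.0749]
[-0.0324, -0.0008, 0.0803] [0.11, 1.07, 0.1] | 1.4 0.1
[-0.0312, -0.0008, 0.1403] [0.11, 1.07, 0.1] | 2.3 0.1
```

Call:
carry_out(rows=[[-0.0324, -0.001, 0.05, 0, 1, 0], [-0.0324, -0.001, 0.08, 0, 1, 0], [-0.0318, -0.001, 0.11, 0, 1, 0], [-0.0312, -0.001, 0.13, 0, 1, 0], [-0.0312, -0.001, 0.14, 0, 1, 0], [-0.0312, -0.001, 0.14, 0, 1, 0], [-0.0312, -0.001, 0.14, 0, 1, 0]])

```text
t: 21.95
tool_pos: [0.5569, -0.072, 0.0571]
orientation: [-2.096, -2.12, -0.231]
force: [-0.6, -0.4, 0.1]
opening: 0.0474
gripper_force: 0.0
```

Call:
carry_out(rows=[[0, 0, 0, 0, 0, 0], [0, 0, 0, 0, 0, 0], [0, 0, 0, 0, 0, 0], [0, 0, 0, 0, 0, 0], [0, 0, -0.01, 0, 0, 0], [0, 0, -0.02, 0, 0, 0], [0, 0, -0.03, 0, 0, 0], [0, 0, -0.06, 0, 0, 0], [0, 0, -0.12, 0, 0, 0], [0, 0, -0.15, 0, 0, 0], [0, 0, -0.15, 0, 0, 0]], jaw=255, force=10)

```text
t: 23.32
tool_pos: [0.558, -0.1053, 0.2064]
orientation: [-2.099, -2.123, -0.234]
force: [-0.6, 0.0, -1.4]
opening: 0.0234
gripper_force: 10.0
```

```bash
cat >> bin.py <<'E'
TH=.75
def binp(x,y,z): # point in the bin_in frame with the bin tipped
    b,h=.043+x,.003+z;c,s=np.cos(TH),np.sin(TH)
    return P(.055-b*c+h*s,.018+h*c+b*s,y)
E
python3 - <<'E'
from bin import *
R=tool(np.rad2deg(yaw)-90,40)
for z in (.14,.058): print(binp(-.005,0,z))
go((P(.26,.33),R),(binp(-.005,0,.16),R),(binp(-.005,0,.058),R))
robot.read_camera("side")
print([(d["pixel"],int(d["pixels"].sum())) for n in("stick_one","stick_two") for d in robot.outline_of("side",n)])
E
```

```text
[0.5597 0.3008 0.1485]
[0.5966 0.3428 0.0885]
t 23.325 tcp [ 0.558  -0.1053  0.2064] y [0.9999 0.0103 0.0072] z [ 0.0049  0.2128 -0.9771] q [-0.4096  0.104   1.5549  0.1985  1.5648 -0.4301] open 0.023413463919493387 F [-0.5708  0.0304 -1.4333]
[0.3248, -0.0836, -0.0564] [-18.27, 26.31, 38.13] | 5.4 4.7
[0.3777, -0.0035, 0.1264] [-18.27, 26.31, 38.13] | 6.4 4.7
[0.4123, 0.0423, 0.2107] [-18.27, 26.31, 38.13] | 7.4 4.7
[([335.0, 256.2], 244)]
```

Call:
carry_out(rows=[[0.3248, -0.0836, -0.0564, -18.3, 26.3, 38.1], [0.3248, -0.0836, -0.0564, -18.3, 26.3, 38.1], [0.3248, -0.0836, -0.0564, -18.3, 26.3, 38.1], [0.3248, -0.0836, -0.0564, -18.3, 26.3, 38.1], [0.3248, -0.0836, -0.0564, -18.3, 26.3, 38.1], [0.3248, -0.0836, -0.0564, -18.3, 26.3, 38.1], [0.3248, -0.0836, -0.0564, -18.3, 26.3, 38.1], [0.3248, -0.0836, -0.0564, -18.3, 26.3, 38.1], [0.3248, -0.0836, -0.0564, -18.3, 26.3, 38.1], [0.3248, -0.0836, -0.0564, -18.3, 26.3, 38.1]])

```text
t: 24.72
tool_pos: [0.4694, 0.1992, 0.3263]
orientation: [-2.472, -1.114, -0.89]
force: [-0.4, 0.6, -1.0]
opening: 0.0235
gripper_force: 10.0
```

```bash
python3 - <<'E'
from bin import *
go((binp(-.005,0,.16),RB),(binp(-.005,0,.11),RB),(binp(-.005,0,.058),RB))
robot.read_camera("side");robot.read_camera("top")
for c in M: print([(d["pixel"],int(d["pixels"].sum())) for n in("stick_one","stick_two") for d in robot.outline_of(c,n)])
E
```

```text
t 24.725 tcp [0.4694 0.1992 0.3263] y [ 0.7509 -0.6604 -0.0074] z [ 0.4186  0.4846 -0.7681] q [-0.1125 -0.7392  2.1536  0.5753  1.3311  0.5863] open 0.023456222576384595 F [-0.355   0.6202 -1.0241]
[-0.0105, 0.0019, 0.2036] [-0.3, 0.19, -0.3] | 3.3 0.0
[-0.0077, 0.0022, 0.2535] [-0.3, 0.19, -0.3] | 4.1 0.0
[-0.0049, 0.0025, 0.3055] [-0.3, 0.19, -0.3] | 4.9 0.0
[([374.0, 184.1], 212), ([345.1, 204.3], 366), ([211.7, 254.6], 206), ([342.0, 154.9], 186)]
[([356.8, 223.7], 111), ([278.4, 159.7], 112)]
```

Call:
carry_out(rows=[[-0.0105, 0.002, 0.06, 0, 0, 0], [-0.0105, 0.002, 0.12, 0, 0, 0], [-0.0105, 0.002, 0.18, 0, 0, 0], [-0.0105, 0.002, 0.2036, 0, 0, 0], [-0.0105, 0.002, 0.2036, 0, 0, 0], [-0.0085, 0.002, 0.235, 0, 0, 0], [-0.0075, 0.0025, 0.265, 0, 0, 0], [-0.006, 0.0025, 0.285, 0, 0, 0], [-0.005, 0.0025, 0.303, 0, 0, 0], [-0.005, 0.0025, 0.303, 0, 0, 0]])

```text
t: 26.28
tool_pos: [0.5957, 0.3424, 0.0924]
orientation: [-2.47, -1.116, -0.893]
force: [-0.6, -0.4, -0.7]
opening: 0.0238
gripper_force: 10.0
```

```bash
python3 - <<'E'
from bin import *
go((binp(-.005,0,.058),RB))
im=robot.read_camera("side")
a=cv2.resize(im[110:210,285:405,::-1],None,fx=5,fy=5,interpolation=cv2.INTER_CUBIC);cv2.imwrite("pics/c6.png",a)
E
```

```text
t 26.275 tcp [0.5957 0.3424 0.0924] y [ 0.752  -0.6591 -0.0059] z [ 0.4195  0.4854 -0.7671] q [ 0.2389 -0.0082  2.0484  0.6937  0.6217  0.4851] open 0.023796247995628336 F [-0.6061 -0.433  -0.6571]
[-0.0018, 0.0004, 0.0035] [-0.3, 0.09, -0.17] | 0.1 0.0
```

There's no contact and the pose is reached, so I'll release and back out along the same line.

Call:
carry_out(rows=[[0, 0, 0, 0, 0, 0], [0, 0, 0, 0, 0, 0], [0, 0, 0, 0, 0, 0], [0, 0, 0, 0, 0, 0], [-0.002, 0, -0.03, 0, 0, 0], [-0.004, 0, -0.08, 0, 0, 0], [-0.005, 0, -0.13, 0, 0, 0], [-0.005, 0, -0.19, 0, 0, 0], [-0.005, 0, -0.25, 0, 0, 0], [-0.005, 0, -0.3, 0, 0, 0], [-0.005, 0, -0.3, 0, 0, 0]], jaw=140)

```text
t: 27.7
tool_pos: [0.4682, 0.1927, 0.3236]
orientation: [-2.471, -1.117, -0.904]
force: [-0.1, -0.2, 0.0]
opening: 0.0419
gripper_force: 0.0
```

```bash
python3 - <<'E'
from bin import *
go(grasp(.75,.10),grasp(.75))
S=robot.read_camera("side");T=robot.read_camera("top")
a=cv2.resize(S[110:260,280:400,::-1],(400,500),interpolation=cv2.INTER_CUBIC)
b=cv2.resize(T[110:230,230:326,::-1],(400,500),interpolation=cv2.INTER_CUBIC)
cv2.imwrite("pics/c7.png",np.hstack([a,b]))
E
```

```text
t 27.7 tcp [0.4682 0.1927 0.3236] y [ 0.7504 -0.661   0.001 ] z [ 0.4268  0.4834 -0.7643] q [-0.1341 -0.7564  2.1705  0.5842  1.3339  0.5631] open 0.04186643398717696 F [-0.0869 -0.2171  0.0431]
[-0.0633, -0.0029, 0.1831] [0.1, -0.16, -0.02] | 3.1 0.0
[-0.0636, -0.003, 0.2831] [0.1, -0.16, -0.02] | 4.6 0.0
```

View pics/c7.png

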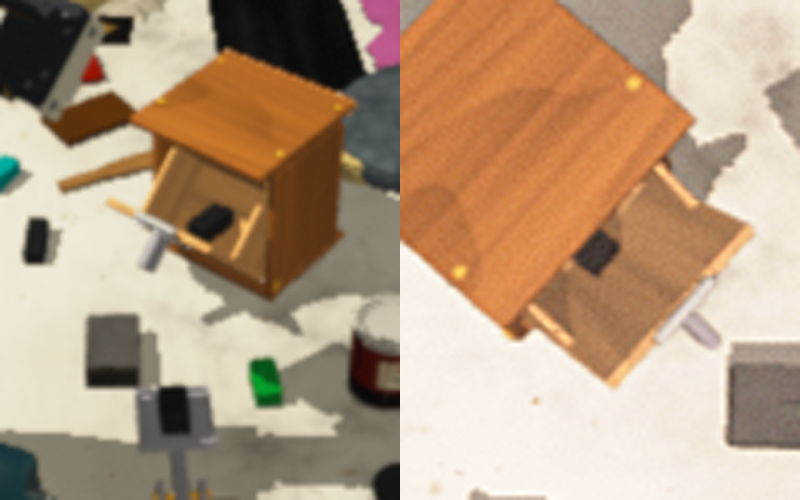

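The left half shows A in the bin at (212,220) and B on the left pan at (175,408). The right half shows A at (598,252). I'll re-grip the fin and push the bin shut.

Call:
carry_out(rows=[[-0.0633, -0.003, 0.05, 0, 0, 0], [-0.0633, -0.003, 0.11, 0, 0, 0], [-0.0633, -0.003, 0.16, 0, 0, 0], [-0.0633, -0.003, 0.1831, 0, 0, 0], [-0.0633, -0.003, 0.22, 0, 0, 0], [-0.0633, -0.003, 0.25, 0, 0, 0], [-0.0633, -0.003, 0.27, 0, 0, 0], [-0.0633, -0.003, 0.283, 0, 0, 0], [-0.0633, -0.003, 0.283, 0, 0, 0]], jaw=140)

```text
t: 28.92
tool_pos: [0.5485, 0.2978, 0.0569]
orientation: [-2.471, -1.117, -0.884]
force: [-0.9, 0.0, -0.0]
opening: 0.0418
gripper_force: 0.0
```

Call:
carry_out(rows=[[0, 0, 0, 0, 0, 0], [0, 0, 0, 0, 0, 0], [0, 0, 0, 0, 0, 0], [0, 0, 0, 0, 0, 0], [0, 0, 0, 0, 0, 0]], jaw=255, force=20)

```text
t: 29.55
tool_pos: [0.5533, 0.2958, 0.062]
orientation: [-2.473, -1.115, -0.898]
force: [6.5, -3.5, -3.8]
opening: 0.0098
gripper_force: 20.0
```

```bash
python3 - <<'E'
from bin import *
p0=robot.read_state()["tool_pos"];g0=grasp(.75)[0]
go(*[(p0+grasp(th)[0]-g0,RB) for th in (.65,.5,.35,.2,.1,.0,-.05)])
E
```

```text
t 29.55 tcp [0.5533 0.2958 0.062 ] y [ 0.7501 -0.6614 -0.0024] z [ 0.4236  0.4832 -0.7662] q [ 0.1553 -0.1068  2.2098  0.7877  0.6201  0.32  ] open 0.009814346552015846 F [ 6.5357 -3.5319 -3.8026]
[0.0102, -0.0, -0.0023] [-0.04, 0.01, -0.17] | 0.2 0.0
[0.0258, -0.0001, -0.0039] [-0.04, 0.01, -0.17] | 0.4 0.0
[0.0414, -0.0001, -0.0031] [-0.04, 0.01, -0.17] | 0.7 0.0
[0.0568, -0.0002, 0.0001] [-0.04, 0.01, -0.17] | 0.9 0.0
[0.0667, -0.0002, 0.0034] [-0.04, 0.01, -0.17] | 1.1 0.0
[0.0762, -0.0002, 0.0077] [-0.04, 0.01, -0.17] | 1.2 0.0
[0.0808, -0.0002, 0.0102] [-0.04, 0.01, -0.17] | 1.3 0.0
```

Call:
carry_out(rows=[[0.005, 0, -0.0012, 0, 0, 0], [0.0102, 0, -0.0023, 0, 0, 0], [0.018, 0, -0.0032, 0, 0, 0], [0.0258, 0, -0.0039, 0, 0, 0], [0.0336, 0, -0.0036, 0, 0, 0], [0.0414, 0, -0.0031, 0, 0, 0], [0.049, 0, -0.0015, 0, 0, 0], [0.0568, 0, 0.0001, 0, 0, 0], [0.0667, 0, 0.0034, 0, 0, 0], [0.0762, 0, 0.0077, 0, 0, 0], [0.078, 0, 0.0087, 0, 0, 0], [0.078, 0, 0.0087, 0, 0, 0]])

```text
t: 31.05
tool_pos: [0.5968, 0.3443, 0.1046]
orientation: [-2.474, -1.114, -0.897]
force: [14.0, -1.3, -8.1]
opening: 0.0101
gripper_force: 24.2
```

```bash
python3 - <<'E'
from bin import *
go(grasp(0))
E
```

```text
t 31.05 tcp [0.5968 0.3443 0.1046] y [ 0.7496 -0.6619 -0.0025] z [ 0.4236  0.4826 -0.7666] q [ 0.2452 -0.0278  2.042   0.6651  0.6336  0.5235] open 0.010054539272165602 F [13.9535 -1.3226 -8.1137]
[0.0019, 0.0008, -0.0045] [-0.02, 0.05, -0.2] | 0.1 0.0
```

Call:
carry_out(rows=[[0.003, 0, 0.0025, 0, 0, 0], [0.003, 0, 0.0025, 0, 0, 0], [0.003, 0, 0.0025, 0, 0, 0]])

```text
t: 31.42
tool_pos: [0.5989, 0.3467, 0.1048]
orientation: [-2.474, -1.115, -0.896]
force: [-2.4, -15.5, 4.2]
opening: 0.0105
gripper_force: 25.1
```

Call:
carry_out(rows=[[0, 0, 0, 0, 0, 0], [0, 0, 0, 0, 0, 0], [0, 0, 0, 0, 0, 0], [-0.001, 0, -0.03, 0, 0, 0], [-0.002, 0, -0.08, 0, 0, 0], [-0.003, 0, -0.14, 0, 0, 0], [-0.003, 0, -0.2, 0, 0, 0], [-0.003, 0, -0.26, 0, 0, 0], [-0.003, 0, -0.3, 0, 0, 0], [-0.003, 0, -0.3, 0, 0, 0]], jaw=130)

```text
t: 32.67
tool_pos: [0.4708, 0.2004, 0.3369]
orientation: [-2.471, -1.117, -0.903]
force: [0.2, -1.1, -0.2]
opening: 0.0454
gripper_force: 0.0
```

```bash
python3 - <<'E'
from bin import *
go((P(.35,.33),RB))
S=robot.read_camera("side");T=robot.read_camera("top")
cv2.imwrite("pics/side9.png",S[:,:,::-1]);cv2.imwrite("pics/top9.png",T[:,:,::-1])
S0=cv2.imread("pics/side0.png")[:,:,::-1];T0=cv2.imread("pics/top0.png")[:,:,::-1]
for th in(0,.06,.2,.75):print(th,proj("side",fin(th,.01)),proj("top",fin(th,.01)))
for c,A,Bm in(("side",S,S0),("top",T,T0)):
    u,v=proj(c,fin(0,.01))[0].round().astype(int)
    a=A[v-8:v+9,u-8:u+9].astype(np.float32);w=Bm[v-14:v+15,u-14:u+15].astype(np.float32)
    r=cv2.matchTemplate(cv2.cvtColor(w,cv2.COLOR_RGB2GRAY),cv2.cvtColor(a,cv2.COLOR_RGB2GRAY),cv2.TM_CCOEFF_NORMED)
    print(c,r.max(),np.unravel_index(r.argmax(),r.shape),"expect (6,6)", r[6,6])
for c in M: print(c,[(n,d["conf"],d["pixel"],int(d["pixels"].sum())) for n in("stick_one","stick_two","fin") for d in robot.outline_of(c,n)])
E
```

```text
t 32.675 tcp [0.4708 0.2004 0.3369] y [ 0.7503 -0.6611  0.0005] z [ 0.4265  0.4835 -0.7644] q [-0.108  -0.7426  2.1388  0.5724  1.3352  0.5957] open 0.04544115936005852 F [ 0.2236 -1.0715 -0.2158]
[-0.0742, 0.0006, -0.0535] [0.07, -0.14, -0.05] | 1.5 0.0
0 [[338.3751 165.51  ]] [[280.1888 167.3632]]
0.06 [[337.1406 167.0043]] [[282.2828 169.2504]]
0.2 [[334.3581 170.7933]] [[287.0202 173.6119]]
0.75 [[325.8325 188.1528]] [[301.7534 188.3615]]
side 0.44277143 (np.int64(6), np.int64(6)) expect (6,6) 0.44277143
top 0.66065097 (np.int64(7), np.int64(6)) expect (6,6) 0.64888
top [('stick_one', 0.52, [374.1, 181.6], 180), ('stick_two', 0.53, [338.6, 155.5], 173), ('stick_two', 0.48, [213.2, 252.3], 195), ('stick_two', 0.47, [450.3, 176.3], 1167), ('fin', 0.55, [280.4, 168.8], 149)]
side [('stick_one', 0.68, [332.7, 232.8], 127), ('stick_two', 0.4, [357.3, 226.0], 131), ('fin', 0.89, [346.6, 177.4], 1008)]
```

```bash
python3 -c "
from plant import robot
print(robot.close_job())"
```

```text
the job is handed in; nothing more can be done
None
```

The job is handed in, but no verdict came back: by my measurements the heavier stick (first at px (302,235), dropped on the right pan) is in the shut bin, and the lighter one lies alone on the left pan.

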